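# Full blast on the copper heat sink

### The job

Set the copper heat sink down, without dropping it, upright in the middle of the black rubber pad in front of the blow gun and let go of it. Then squeeze the gun's orange trigger past its first pressure point all the way into the second, full-blast stage, hold it there for about a second, and let the trigger go, leaving the heat sink standing on the pad.

Things in the scene. Friction and masses are not known exactly. Their poses are not given: they have to be found in the camera images.
- sink_copper: Copper-coloured finned heat sink, loose on the blue desk: 40 x 40 mm, 30 mm high, about 0.2 kg; grip it across any two opposite sides. A silver and a black one of the same shape lie near it and are not wanted. Origin: centre of its underside; z up, fins along its x.
- blow_station: Steel plate fixed to the desk. Origin: desk level below the pad's centre; z up, y from pad to gun. Rubber pad 80 x 80 mm, top at z 20 mm. Green blow gun clamped on its side along y, top at z 72: nozzle tip at y 78, body y 121 to 257, x within 18. Its grip sticks out level over bare desk to x -129, at y 197 to 231, z 41 to 69 (mm); the grip's flat back is at y 231.
- trigger_face (a point): Centre of the orange trigger's face (54 mm along station x, 20 high), at (-52, 179, 55) mm in the station frame at rest, 52 mm from the grip's back. It slides to station +y: 5 mm first stage (2 to 4 N), then 5 mm second stage (9 to 12 N) to a hard stop 42 mm from the back; springs out again. Squeeze it against the grip's back, from above; middle of the squeezed pair: (-52, 210, 55).
- full_stage (a joint): Travel of the trigger's second stage, in m: 0 at rest and all through the first stage, growing only past the pressure point, 0.005 at the end stop. A red pin comes out of the gun's rear cap by the same amount.

How it is judged:
By the outcome, as a careful person would: the job done as asked, in the order asked, and still so for the second after the job is handed in, with the robot touching nothing.
It also fails if it takes over 61 s, if anything falls off the work surface, if the arm or the gripper's body presses on something with over 40 N, if the wrist force passes 120 N, or if a joint passes its speed limit or range.

### The arm

A 7-joint arm with a two-finger parallel gripper is mounted at the origin on the work surface. World frame = base frame: x ahead of the robot, y to its left, z up, the work surface at z = 0. Lengths are in m, angles in degrees, forces in N, time in s.
With the tool pointing down it reaches from about 0.425 to 1.025 m from the base axis. Payload 3.6 kg.
Tool frame: the origin (TCP) lies between the finger pads; the fingertips stand 8 mm ahead of it and the grasp point (between the pads) lies 11 mm behind it (nose_length is the distance from the TCP to the fingertips, in m); z points along the fingers, y is the direction in which the jaws open and shut (so a half turn about z gives the same grasp; the last joint's range is limited). The gripper opens to 85 mm and grips with 20 to 120 N. Pads are 22 mm wide; open, the fingers measure 114 mm over their backs; the gripper's body (76 mm by 85 mm) begins 54 mm behind the grasp point. The pads swing forward as they close: fully open they stand 13 mm farther back than shut.
Start: joints at [66.664, 33.873, 2.773, 92.16, -1.908, 54.013, -1.931], TCP at [0.224, -0.69, 0.201] pointing down, gripper open.
Joint ranges: [-153.93, 153.93], [-27.13, 128.08], [-72.61, 78.16], [10.71, 143.7], [-87.88, 267.88], [4.46, 118.87], [-176.78, 176.78]. Speed limits (degrees/s): [147.25, 147.25, 180, 180, 180, 180, 180].

### API

Orientations are given as a 3x3 rotation matrix whose columns are the frame's x, y, z axes.
In Python, from rig import * gives the robot as it stands.
- The arm moves only by the tool carry_out, never from a script. Its argument "plan" is a list of rows, each an object with "jaw": the opening, from 0 (shut) to 1 (fully open); "delta_pos": the shift along the tool's x, y, z in m, a list of three; "rotation": the turn, a rotation vector about the tool's x, y, z in rad, a list of three. In form: [{"jaw": jaw, "delta_pos": [dx, dy, dz], "rotation": [wx, wy, wz]}, ...]. A call has 1 to 12 rows; each row shifts and turns the commanded pose from where the row before left it, along the tool's axes as they then stand; what a row does not reach is not made up. A row lasts 1/12 s, in which the tool goes at most 41.7 mm and 7.16 degrees, less where a joint would pass 70% of its speed; a pose out of reach is approached as far as the arm can. A call with a gripper value outside its range is refused whole. The fingers move at their own pace and stop on an object; "force" is the grip in N (left out, the last holds). Time passes only in rows, so rows that do not move let the fingers close. It gives the time, the measured TCP pose, the force and the opening at its end, in the units of the state.
- observe(): the state, without advancing time (a new reading comes with each control period).
- grab_frame(name): name is "scene" or "top" or "wrist"; returns a dict with "pixels" (480x640x3 uint8, blue, green, red), "vfov" (degrees; the focal length in pixels is half the picture's height over the tangent of half this angle, whatever the lens; pixels are square), "cx", "cy" (the principal point, pixels), "D" ([k1, k2, p1, p2, k3] as OpenCV has them; the pictures are not rectified), "cam_to_world" (4x4, takes a point from camera to world coordinates). Camera axes: x right, y up, looking along -z (the intrinsics and any distortion apply to the point x, -y, -z); pixel columns grow to the right and rows downward; lengths in m; the calibration is good to about 2 mm. A picture is of the moment at which its call begins. There is no depth.
- sign_off(): hands the job in, once; it reports no verdict.
Trained networks look in the newest picture that a camera, given by its name, has taken for a name from the list of things; names that differ only in an ending like _2 or _b are one class to them, and where a whole thing is asked for, a point or a joint stands for the part that bears it (a point fixed in the world has none). Each returns a list of dicts, best first, with "p" (0 to 1); they miss things now and then, are a little off and sometimes report something else, mostly with a low value. They report only what shows in the picture. A call takes as long as a camera call.
- look_for(camera, query): "rect" ([left, top, right, bottom] in pixels, round what is visible of it).
The state is a dict: "time": time; "joint_positions": joint angles; "joint_vel": joint speeds; "effort": joint torques, N m; "eef_pos": TCP position; "ee_rot": TCP orientation; "contact_force": force on the tool from outside, world axes, zero at the start; "torque": the same for the moment, N m; "gripper_width": opening from 0.0 (shut) to 1.0 (fully open).
Only numpy, scipy, OpenCV 4.12 (cv2) and the standard library are available. Lean on these libraries where they do the work, as an engineer would, in place of code of your own. Each camera call takes 0.05 s, during which the arm holds its last target. There are 200 camera calls.

## Working session

There is one attempt and no reset: what is moved stays moved. The work goes in short steps, Python scripts to look and compute and a tool call to move; the robot and the scene stay as the last step left them, time stands still between calls to the robot, and variables do not carry over. Pictures are saved under pics/ and viewed, about 8 in all and at most 12, crops included, and the job is handed in when it is done.

Besides the shell and the picture viewer there is one more tool, called after "Emit:" as name([rows], argument=value, ...), one row to a line, values as JSON. carry_out: Moves the arm, as the interface text tells. Its arguments: {"type":"object","properties":{"plan":{"type":"array","items":{"type":"object","properties":{"jaw":{"type":"number"},"delta_pos":{"type":"array","items":{"type":"number"}},"rotation":{"type":"array","items":{"type":"number"}}}}},"force":{"type":"number"}},"required":["plan"]}

```bash
mkdir -p pics; ls
cat > h.py <<'E'
from rig import *
import numpy as np, cv2
def grab(n,save=None):
    f=grab_frame(n)
    if save: cv2.imwrite('pics/'+save,f['pixels'])
    return f
def K(f):
    fl=240/np.tan(np.radians(f['vfov'])/2)
    return np.array([[fl,0,f['cx']],[0,fl,f['cy']],[0,0,1.]])
def ray(f,uv,z):
    p=cv2.undistortPoints(np.array(uv,float).reshape(-1,1,2),K(f),np.array(f['D'],float)).reshape(-1,2)
    T=np.array(f['cam_to_world']);d=np.c_[p[:,0],-p[:,1],-np.ones(len(p))]@T[:3,:3].T
    o=T[:3,3];return o+d*((z-o[2])/d[:,2])[:,None]
def proj(f,P):
    T=np.linalg.inv(np.array(f['cam_to_world']));c=np.atleast_2d(P)@T[:3,:3].T+T[:3,3]
    c=c*[1,-1,-1]
    return cv2.projectPoints(c,np.zeros(3),np.zeros(3),K(f),np.array(f['D'],float))[0].reshape(-1,2)
E
python3 - <<'E'
from h import *
s=observe();print(s['time'],np.round(s['eef_pos'],4),np.round(s['ee_rot'],3).tolist(),s['contact_force'],s['gripper_width'])
for n in('scene','top'):
    f=grab(n,n+'0.png');print(n,f['vfov'],f['cx'],f['cy'],f['D'],np.round(f['cam_to_world'],3).tolist())
    for q in('sink_copper','blow_station','trigger_face'):
        print(q,[(np.round(d['rect']).tolist(),round(d['p'],2)) for d in look_for(n,q)[:4]])
a=cv2.imread('pics/scene0.png')
E
```

```text
pics
0.0 [ 0.2235 -0.6887  0.1998] [[0.951, 0.309, -0.001], [0.309, -0.951, 0.002], [-0.0, -0.002, -1.0]] [0.2644741  0.69015021 0.28561836] 1.0023562048590937
scene 52.56041635527649 321.60798857219646 230.3169588914901 [-0.13383296  0.          0.          0.          0.        ] [[0.644, -0.618, 0.451, 0.937], [0.765, 0.529, -0.367, -0.35], [-0.012, 0.581, 0.814, 0.803], [0.0, 0.0, 0.0, 1.0]]
sink_copper [([231.0, 258.0, 258.0, 282.0], 0.66)]
blow_station [([311.0, 143.0, 455.0, 287.0], 0.84)]
trigger_face [([391.0, 165.0, 413.0, 182.0], 0.51)]
top 46.958409426601136 333.1540826435683 238.09577096139878 [0.00426939 0.         0.         0.         0.        ] [[0.021, 0.995, -0.094, 0.439], [-0.999, 0.018, -0.033, -0.051], [-0.031, 0.095, 0.995, 1.102], [0.0, 0.0, 0.0, 1.0]]
sink_copper [([395.0, 263.0, 423.0, 289.0], 0.71)]
blow_station [([178.0, 198.0, 343.0, 288.0], 0.88)]
trigger_face [([212.0, 234.0, 224.0, 262.0], 0.68)]
```

View pics/scene0.png

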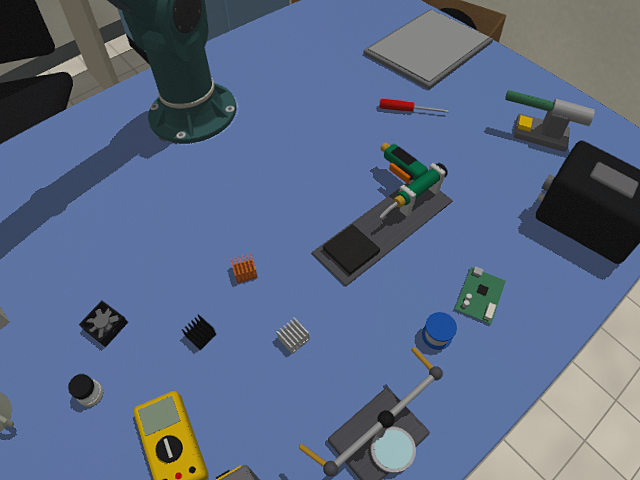

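Run:
```python
import cv2
a=cv2.imread('pics/top0.png')[170:330,150:470];cv2.imwrite('pics/top0c.png',cv2.resize(a,(800,400),interpolation=2))
```

```text
(no output)
```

View pics/top0c.png

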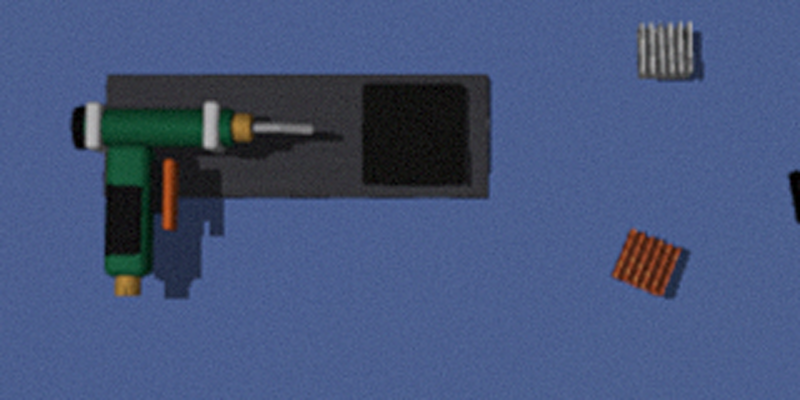

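The scene view shows the copper sink at about (245,268), the pad at (352,250) and the trigger at (401,172). In the top view crop the sink is at (648,263), the pad corners are about (363,84) to (468,185), and the station is axis-aligned with the picture.

Run:
```python
from h import *
f=grab('top')
im=f['pixels'];hsv=cv2.cvtColor(im,cv2.COLOR_BGR2HSV)
def c(x,y):return [150+(x+.5)/2.5-.5,170+(y+.5)/2.5-.5]
pc=ray(f,[c(363,84),c(467,84),c(468,185),c(362,185)],.02);print('pad',np.round(pc,4).tolist(),pc.mean(0))
for nm,p,z in(('capend',c(85,127),.054),('bodyfront',c(232,127),.054),('plateL',c(107,75),.008),('plateR',c(489,75),.008),('plateRb',c(489,197),.008)):print(nm,ray(f,[p],z))
m=((hsv[...,0]<16)&(hsv[...,1]>110)&(hsv[...,2]>60)).astype(np.uint8)
m2=m.copy();m2[:, :380]=0;m2[:,440:]=0;m2[:250]=0;m2[300:]=0
pts=np.argwhere(cv2.morphologyEx(m2,cv2.MORPH_CLOSE,np.ones((3,3))))[:,::-1]
r=cv2.minAreaRect(pts.astype(np.float32));print(len(pts),r)
P=ray(f,cv2.boxPoints(r),.03);print('sink top',np.round(P,4).tolist(),P.mean(0),np.linalg.norm(np.diff(P,axis=0),axis=1))
e=P[1]-P[0];print('ang',np.degrees(np.arctan2(e[1],e[0])))
m3=m.copy();m3[:,:205]=0;m3[:,230:]=0;m3[:225]=0;m3[270:]=0
q=np.argwhere(m3)[:,::-1];r=cv2.minAreaRect(q.astype(np.float32));print(len(q),r,ray(f,cv2.boxPoints(r),.065).mean(0))
```

```text
pad [[0.609, 0.0624, 0.02], [0.6104, -0.0202, 0.02], [0.5301, -0.0227, 0.02], [0.5286, 0.0609, 0.02]] [0.56951327 0.02009242 0.02      ]
capend [[0.56666139 0.27281729 0.054     ]]
bodyfront [[0.56862571 0.15883898 0.054     ]]
plateL [[0.61487943 0.27109593 0.008     ]]
plateR [[ 0.61982938 -0.03735887  0.008     ]]
plateRb [[ 0.5218716  -0.03922731  0.008     ]]
430 ((408.17242431640625, 274.5689697265625), (21.16927146911621, 20.6121826171875), 21.801410675048828)
sink top [[0.4606, -0.1356, 0.03], [0.4979, -0.1499, 0.03], [0.4834, -0.1879, 0.03], [0.4463, -0.1734, 0.03]] [ 0.47207549 -0.16169876  0.03      ] [0.03991218 0.0405941  0.03981361]
ang -21.10693800130191
149 ((217.5, 247.0), (28.0, 5.0), 90.0) [0.51590831 0.20242471 0.065     ]
```

Emit:
carry_out([
  {"jaw": 1,"delta_pos": [0.0266,-0.0283,0],"rotation": [0,0,0]},
  {"jaw": 1,"delta_pos": [0.0266,-0.0283,0],"rotation": [0,0,0]},
  {"jaw": 1,"delta_pos": [0.0266,-0.0283,0],"rotation": [0,0,0]},
  {"jaw": 1,"delta_pos": [0.0266,-0.0283,0],"rotation": [0,0,0]},
  {"jaw": 1,"delta_pos": [0.0266,-0.0283,0],"rotation": [0,0,0]},
  {"jaw": 1,"delta_pos": [0.0266,-0.0283,0],"rotation": [0,0,0]},
  {"jaw": 1,"delta_pos": [0.0266,-0.0283,0],"rotation": [0,0,0]},
  {"jaw": 1,"delta_pos": [0.0266,-0.0283,0],"rotation": [0,0,0]},
  {"jaw": 1,"delta_pos": [0.0266,-0.0283,0],"rotation": [0,0,0]},
  {"jaw": 1,"delta_pos": [0.0266,-0.0283,0],"rotation": [0,0,0]},
  {"jaw": 1,"delta_pos": [0.0266,-0.0283,0],"rotation": [0,0,0]},
  {"jaw": 1,"delta_pos": [0.0266,-0.0283,0],"rotation": [0,0,0]},
])

```text
time: 1.45
eef_pos: [0.4232, -0.2665, 0.2014]
ee_rot: [[0.951, 0.308, 0.001], [0.308, -0.951, -0.0], [0.001, 0.001, -1.0]]
contact_force: [0.8, -0.4, 0.1]
gripper_width: 0.997
```

Emit:
carry_out([
  {"jaw": 1,"delta_pos": [0.0266,-0.0283,0],"rotation": [0,0,0]},
  {"jaw": 1,"delta_pos": [0.0266,-0.0283,0],"rotation": [0,0,0]},
  {"jaw": 1,"delta_pos": [0.0266,-0.0283,0],"rotation": [0,0,0]},
  {"jaw": 1,"delta_pos": [0,0,0],"rotation": [0,0,0.1134]},
  {"jaw": 1,"delta_pos": [0,0,0],"rotation": [0,0,0.1134]},
  {"jaw": 1,"delta_pos": [0,0,0],"rotation": [0,0,0.1134]},
  {"jaw": 1,"delta_pos": [0,0,0],"rotation": [0,0,0.1134]},
  {"jaw": 1,"delta_pos": [0,0,0],"rotation": [0,0,0.1134]},
  {"jaw": 1,"delta_pos": [0,0,0],"rotation": [0,0,0.1134]},
  {"jaw": 1,"delta_pos": [0,0,0],"rotation": [0,0,0]},
  {"jaw": 1,"delta_pos": [0,0,0],"rotation": [0,0,0]},
])

```text
time: 2.37
eef_pos: [0.4724, -0.1626, 0.2011]
ee_rot: [[0.935, -0.356, 0.0], [-0.356, -0.935, -0.0], [0.0, 0.0, -1.0]]
contact_force: [-0.5, 0.4, -0.4]
gripper_width: 1.0
```

```bash
cat >> h.py <<'E'
def st():
    s=observe();R=np.array(s['ee_rot']);print('t',round(s['time'],2),'pos',np.round(s['eef_pos'],4),'yaw',round(np.degrees(np.arctan2(R[1,0],R[0,0])),2),'z',np.round(R[:,2],3),'F',np.round(s['contact_force'],1),'w',round(s['gripper_width'],3),'j',np.round(s['joint_positions'],0))
    return s
def rel(P,yaw):
    "tool-frame shift to world TCP target P, then tool-z turn (rad) to world yaw"
    s=observe();R=np.array(s['ee_rot']);print('shift',np.round(R.T@(np.array(P)-s['eef_pos']),4),'turn',round(-np.radians((yaw-np.degrees(np.arctan2(R[1,0],R[0,0]))+180)%360-180),4))
E
sed -i 's/round(-np.radians((yaw-np.degrees(np.arctan2(R\[1,0\],R\[0,0\]))+180)%360-180),4)/round(-np.radians((yaw-np.degrees(np.arctan2(R[1,0],R[0,0]))+180)%360-180),4)/' h.py
python3 - <<'E'
from h import *
st();f=grab('wrist','w1.png');im=f['pixels'];hsv=cv2.cvtColor(im,cv2.COLOR_BGR2HSV)
d=look_for('wrist','sink_copper');print(d[:2])
m=((hsv[...,0]<16)&(hsv[...,1]>110)&(hsv[...,2]>60)).astype(np.uint8)
l,t,r,b=np.array(d[0]['rect'],int);k=np.zeros_like(m);k[t-8:b+8,l-8:r+8]=1
pts=np.argwhere(cv2.morphologyEx(m*k,cv2.MORPH_CLOSE,np.ones((15,15))))[:,::-1]
q=cv2.minAreaRect(pts.astype(np.float32));P=ray(f,cv2.boxPoints(q),.03);e=P[1]-P[0]
print(P.mean(0),np.linalg.norm(np.diff(P,axis=0),axis=1),np.degrees(np.arctan2(e[1],e[0])))
E
```

```text
t 2.37 pos [ 0.4724 -0.1626  0.2011] yaw -20.83 z [ 0. -0. -1.] F [-0.5  0.4 -0.4] w 1.0 j [  9.  18.   6. 121.  -3.  41. -94.]
[{'rect': [299.5, 180.0, 342.5, 224.7], 'p': 0.84}]
[ 0.47275819 -0.16415716  0.03      ] [0.0429329  0.03771012 0.04294324] -21.72128698605149
```

View pics/w1.png

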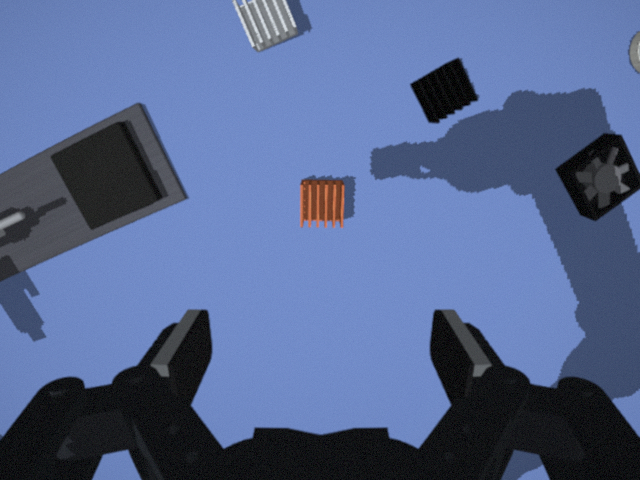

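The wrist view shows the copper sink at (322,204), square to the jaws. The position agrees with the top view to about 2 mm, so I'm going down to grip it.

Emit:
carry_out([
  {"jaw": 1,"delta_pos": [0,0,0.03],"rotation": [0,0,0]},
  {"jaw": 1,"delta_pos": [0,0,0.03],"rotation": [0,0,0]},
  {"jaw": 1,"delta_pos": [0,0,0.03],"rotation": [0,0,0]},
  {"jaw": 1,"delta_pos": [0,0,0.03],"rotation": [0,0,0]},
  {"jaw": 1,"delta_pos": [0,0,0.02],"rotation": [0,0,0]},
  {"jaw": 1,"delta_pos": [0,0,0.02],"rotation": [0,0,0]},
  {"jaw": 1,"delta_pos": [0,0,0.015],"rotation": [0,0,0]},
  {"jaw": 1,"delta_pos": [0,0,0.01],"rotation": [0,0,0]},
  {"jaw": 1,"delta_pos": [0,0,0.004],"rotation": [0,0,0]},
  {"jaw": 1,"delta_pos": [0,0,0],"rotation": [0,0,0]},
  {"jaw": 1,"delta_pos": [0,0,0],"rotation": [0,0,0]},
])

```text
time: 3.38
eef_pos: [0.4727, -0.1629, 0.0124]
ee_rot: [[0.934, -0.358, 0.001], [-0.358, -0.934, -0.0], [0.001, -0.0, -1.0]]
contact_force: [-0.1, -0.6, -1.0]
gripper_width: 0.998
```

Emit:
carry_out([
  {"jaw": 0.3,"delta_pos": [0,0,0],"rotation": [0,0,0]},
  {"jaw": 0.3,"delta_pos": [0,0,0],"rotation": [0,0,0]},
  {"jaw": 0.3,"delta_pos": [0,0,0],"rotation": [0,0,0]},
  {"jaw": 0.3,"delta_pos": [0,0,0],"rotation": [0,0,0]},
  {"jaw": 0.3,"delta_pos": [0,0,0],"rotation": [0,0,0]},
  {"jaw": 0.3,"delta_pos": [0,0,0],"rotation": [0,0,0]},
  {"jaw": 0.3,"delta_pos": [0,0,0],"rotation": [0,0,0]},
  {"jaw": 0.3,"delta_pos": [0,0,0],"rotation": [0,0,0]},
  {"jaw": 0.3,"delta_pos": [0,0,0],"rotation": [0,0,0]},
  {"jaw": 0.3,"delta_pos": [0,0,0],"rotation": [0,0,0]},
], force=30)

```text
time: 4.22
eef_pos: [0.4722, -0.1627, 0.0119]
ee_rot: [[0.934, -0.358, -0.0], [-0.358, -0.934, 0.0], [-0.0, 0.0, -1.0]]
contact_force: [-0.1, -0.3, -0.6]
gripper_width: 0.303
```

Run:
```python
from h import *
st();grab('wrist','w2.png')
```

```text
t 4.22 pos [ 0.4722 -0.1627  0.0119] yaw -21.01 z [-0.  0. -1.] F [-0.1 -0.3 -0.6] w 0.303 j [ 12.  36.   3. 128.  -5.  16. -92.]
```

View pics/w2.png

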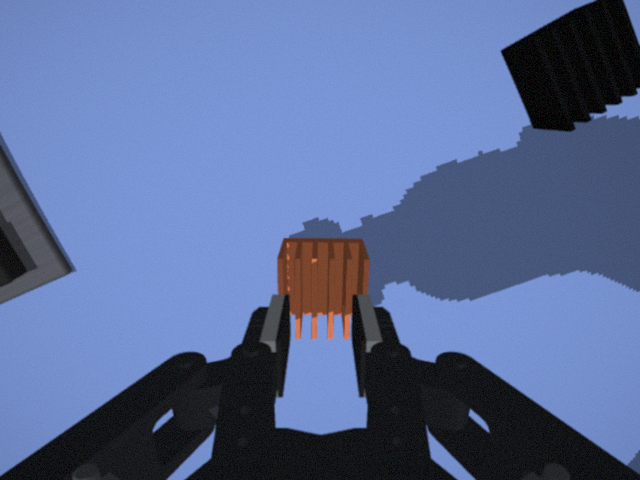

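Run:
```python
from h import *
s=st();R=np.array(s['ee_rot']);p=np.array(s['eef_pos']);f=grab('wrist')
print('cam',np.round(R.T@(np.array(f['cam_to_world'])[:3,3]-p),3))
for n,o in(('tcp',[0,0,0]),('grasp',[0,0,-.011]),('tip',[0,0,.008]),('tipL',[0,.013,.008]),('tipR',[0,-.013,.008]),('padfront',[.011,.013,-.011])):print(n,proj(f,p+R@np.array(o)))
c=np.array([.4725,-.163,0]);a=np.radians(-21);Y=np.array([[np.cos(a),-np.sin(a),0],[np.sin(a),np.cos(a),0],[0,0,1]])
print(proj(f,[c+Y@np.array([x,y,z]) for z in(0,.03) for x,y in((-.02,-.02),(-.02,.02),(.02,.02),(.02,-.02))]).round())
im=f['pixels'][200:440,220:420];cv2.imwrite('pics/w2c.png',cv2.resize(im,None,fx=2.5,fy=2.5,interpolation=2))
t=grab('top');hsv=cv2.cvtColor(t['pixels'],cv2.COLOR_BGR2HSV)
m=((hsv[...,0]<16)&(hsv[...,1]>110)&(hsv[...,2]>60)).astype(np.uint8);m[:, :380]=0;m[:,440:]=0;m[:250]=0;m[300:]=0
q=np.argwhere(m);print(len(q),q.min(0) if len(q) else 0,q.max(0) if len(q) else 0)
print(look_for('top','sink_copper')[:1],look_for('wrist','sink_copper')[:1])
```

```text
t 4.27 pos [ 0.4723 -0.1627  0.012 ] yaw -21.0 z [-0. -0. -1.] F [-0.5  0.6 -0.6] w 0.295 j [ 12.  36.   3. 128.  -5.  16. -92.]
cam [ 0.077 -0.    -0.173]
tcp [[320.95199204 280.89624954]]
grasp [[321.000888  290.6008983]]
tip [[320.91965918 274.4815048 ]]
tipL [[346.39426515 274.43786381]]
tipR [[295.44181534 274.49879464]]
padfront [[349.59815763 268.54609919]]
[[359. 305.]
 [284. 305.]
 [282. 234.]
 [361. 234.]
 [365. 335.]
 [278. 336.]
 [275. 255.]
 [368. 255.]]
0 0 0
[] [{'rect': [276.2, 237.3, 372.3, 338.3], 'p': 0.97}]
```

View pics/w2c.png

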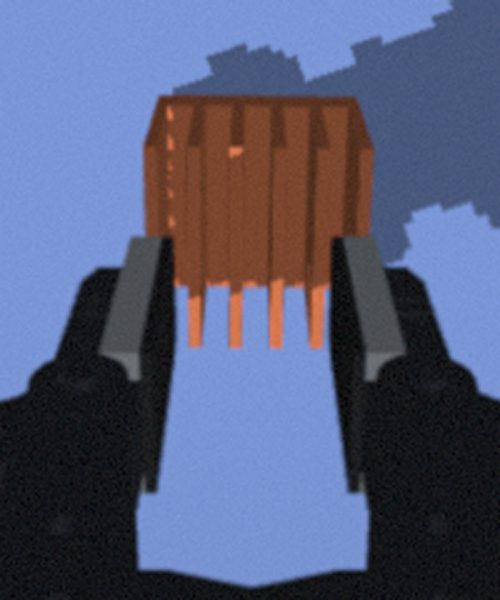

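Run:
```python
import rig
print([n for n in dir(rig) if not n.startswith('__')]); print(getattr(rig,'nose_length',None))
from h import *
f=grab('scene','s2.png');cv2.imwrite('pics/s2c.png',cv2.resize(f['pixels'][120:320,140:400],(780,600),interpolation=2))
s=observe();p=np.array(s['eef_pos']);q=proj(f,[p,p-[0,0,.008],p+[0,0,.011]]);print(q,(q-[140,120])*3)
```

```text
['IKError', 'grab_frame', 'look_for', 'nose_length', 'observe', 'sign_off']
0.008
[[244.67211103 268.54938539]
 [245.26528626 270.70326221]
 [243.84333699 265.53697196]] [[314.0163331  445.64815616]
 [315.79585877 452.10978663]
 [311.53001096 436.61091587]]
```

View pics/s2c.png

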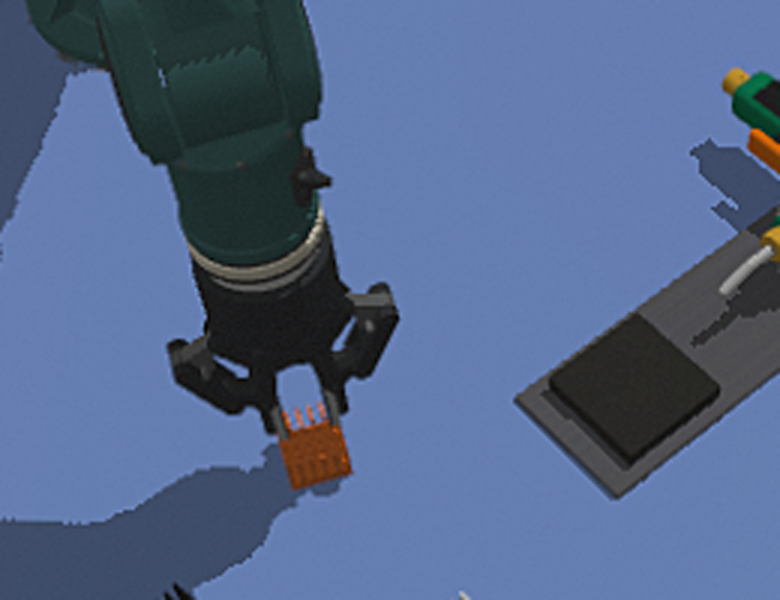

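Run:
```python
from h import *
s=observe();R=np.array(s['ee_rot']);p=np.array(s['eef_pos']);f=grab('wrist')
for w in(.0425,.0125):
  for x in(.011,-.011):
    for z in(-.06,-.05,-.04,-.03,-.02,-.01,0,.008):
        a=proj(f,[p+R@np.array([x,w,z]),p+R@np.array([x,-w,z])]);print(w,x,z,a.round(0).tolist())
```

```text
0.0425 0.011 -0.06 [[447.0, 323.0], [195.0, 324.0]]
0.0425 0.011 -0.05 [[439.0, 309.0], [204.0, 309.0]]
0.0425 0.011 -0.04 [[431.0, 297.0], [211.0, 297.0]]
0.0425 0.011 -0.03 [[425.0, 286.0], [217.0, 286.0]]
0.0425 0.011 -0.02 [[419.0, 276.0], [223.0, 276.0]]
0.0425 0.011 -0.01 [[414.0, 268.0], [228.0, 268.0]]
0.0425 0.011 0 [[409.0, 260.0], [233.0, 260.0]]
0.0425 0.011 0.008 [[405.0, 254.0], [236.0, 254.0]]
0.0425 -0.011 -0.06 [[440.0, 377.0], [202.0, 377.0]]
0.0425 -0.011 -0.05 [[433.0, 360.0], [210.0, 361.0]]
0.0425 -0.011 -0.04 [[426.0, 346.0], [216.0, 346.0]]
0.0425 -0.011 -0.03 [[420.0, 333.0], [222.0, 333.0]]
0.0425 -0.011 -0.02 [[415.0, 321.0], [227.0, 321.0]]
0.0425 -0.011 -0.01 [[410.0, 310.0], [232.0, 311.0]]
0.0425 -0.011 0 [[406.0, 301.0], [236.0, 301.0]]
0.0425 -0.011 0.008 [[402.0, 294.0], [239.0, 294.0]]
0.0125 0.011 -0.06 [[359.0, 324.0], [284.0, 324.0]]
0.0125 0.011 -0.05 [[356.0, 310.0], [286.0, 310.0]]
0.0125 0.011 -0.04 [[354.0, 297.0], [289.0, 297.0]]
0.0125 0.011 -0.03 [[352.0, 286.0], [290.0, 286.0]]
0.0125 0.011 -0.02 [[350.0, 277.0], [292.0, 277.0]]
0.0125 0.011 -0.01 [[348.0, 268.0], [294.0, 268.0]]
0.0125 0.011 0 [[347.0, 260.0], [295.0, 260.0]]
0.0125 0.011 0.008 [[346.0, 254.0], [296.0, 254.0]]
0.0125 -0.011 -0.06 [[357.0, 378.0], [286.0, 378.0]]
0.0125 -0.011 -0.05 [[354.0, 361.0], [288.0, 361.0]]
0.0125 -0.011 -0.04 [[352.0, 346.0], [290.0, 347.0]]
0.0125 -0.011 -0.03 [[350.0, 333.0], [292.0, 333.0]]
0.0125 -0.011 -0.02 [[349.0, 321.0], [293.0, 321.0]]
0.0125 -0.011 -0.01 [[347.0, 311.0], [295.0, 311.0]]
0.0125 -0.011 0 [[346.0, 301.0], [296.0, 301.0]]
0.0125 -0.011 0.008 [[345.0, 294.0], [297.0, 294.0]]
```

Wrist check: with the jaws at 0.3, the tips appear at about (289,296) and (353,296). Those pixels put them at tool z ≈ -40 mm, not the stated +8. The scene view agrees, and the jaws closed without contact, so the tips are above the fins. The sink is still where I measured it. I'll open and step down, watching the force.

Emit:
carry_out([
  {"jaw": 1,"delta_pos": [0,0,0],"rotation": [0,0,0]},
  {"jaw": 1,"delta_pos": [0,0,0],"rotation": [0,0,0]},
  {"jaw": 1,"delta_pos": [0,0,0],"rotation": [0,0,0]},
  {"jaw": 1,"delta_pos": [0,0,0],"rotation": [0,0,0]},
  {"jaw": 1,"delta_pos": [0,0,0],"rotation": [0,0,0]},
  {"jaw": 1,"delta_pos": [0,0,0],"rotation": [0,0,0]},
  {"jaw": 1,"delta_pos": [0,0,0.004],"rotation": [0,0,0]},
  {"jaw": 1,"delta_pos": [0,0,0.004],"rotation": [0,0,0]},
  {"jaw": 1,"delta_pos": [0,0,0.004],"rotation": [0,0,0]},
  {"jaw": 1,"delta_pos": [0,0,0],"rotation": [0,0,0]},
])

```text
time: 5.4
eef_pos: [0.4717, -0.1625, -0.0009]
ee_rot: [[0.934, -0.358, -0.002], [-0.358, -0.934, 0.0], [-0.002, 0.0, -1.0]]
contact_force: [0.1, -0.4, -0.5]
gripper_width: 1.003
```

Emit:
carry_out([
  {"jaw": 1,"delta_pos": [0,0,0.003],"rotation": [0,0,0]},
  {"jaw": 1,"delta_pos": [0,0,0.003],"rotation": [0,0,0]},
  {"jaw": 1,"delta_pos": [0,0,0.003],"rotation": [0,0,0]},
  {"jaw": 1,"delta_pos": [0,0,0],"rotation": [0,0,0]},
])

```text
time: 5.73
eef_pos: [0.4719, -0.1625, -0.0096]
ee_rot: [[0.934, -0.358, -0.001], [-0.358, -0.934, 0.0], [-0.001, 0.0, -1.0]]
contact_force: [0.7, -0.2, -0.9]
gripper_width: 1.005
```

Emit:
carry_out([
  {"jaw": 1,"delta_pos": [0,0,0.004],"rotation": [0,0,0]},
  {"jaw": 1,"delta_pos": [0,0,0.004],"rotation": [0,0,0]},
  {"jaw": 1,"delta_pos": [0,0,0.004],"rotation": [0,0,0]},
  {"jaw": 1,"delta_pos": [0,0,0.004],"rotation": [0,0,0]},
  {"jaw": 1,"delta_pos": [0,0,0.004],"rotation": [0,0,0]},
  {"jaw": 1,"delta_pos": [0,0,0.002],"rotation": [0,0,0]},
  {"jaw": 1,"delta_pos": [0,0,0],"rotation": [0,0,0]},
])

```text
time: 6.32
eef_pos: [0.4719, -0.1625, -0.0316]
ee_rot: [[0.934, -0.358, -0.001], [-0.358, -0.934, 0.0], [-0.001, 0.0, -1.0]]
contact_force: [-0.1, 0.6, 0.1]
gripper_width: 1.0
```

Emit:
carry_out([
  {"jaw": 0.3,"delta_pos": [0,0,0],"rotation": [0,0,0]},
  {"jaw": 0.3,"delta_pos": [0,0,0],"rotation": [0,0,0]},
  {"jaw": 0.3,"delta_pos": [0,0,0],"rotation": [0,0,0]},
  {"jaw": 0.3,"delta_pos": [0,0,0],"rotation": [0,0,0]},
  {"jaw": 0.3,"delta_pos": [0,0,0],"rotation": [0,0,0]},
  {"jaw": 0.3,"delta_pos": [0,0,0],"rotation": [0,0,0]},
  {"jaw": 0.3,"delta_pos": [0,0,0],"rotation": [0,0,0]},
  {"jaw": 0.3,"delta_pos": [0,0,0],"rotation": [0,0,0]},
], force=30)

```text
time: 6.98
eef_pos: [0.4725, -0.1628, -0.0307]
ee_rot: [[0.934, -0.358, 0.0], [-0.358, -0.934, -0.0], [0.001, 0.0, -1.0]]
contact_force: [-0.5, -0.1, 5.2]
gripper_width: 0.462
```

Run:
```python
from h import *
st();f=grab('wrist','w3.png');cv2.imwrite('pics/w3.png',f['pixels'][180:480,120:520])
```

```text
t 6.98 pos [ 0.4725 -0.1628 -0.0307] yaw -21.01 z [ 0. -0. -1.] F [-0.5 -0.1  5.2] w 0.462 j [ 13.  41.   2. 128.  -6.  11. -92.]
```

View pics/w3.png

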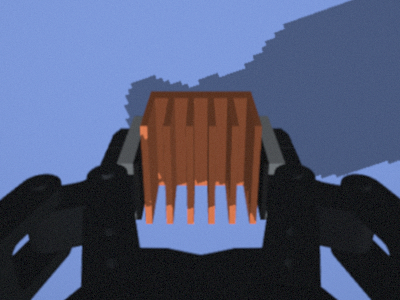

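The wrist view shows the pads flat on the outer fins (jaw 0.46, about 39 mm) with the sink upright. The tips sit roughly at desk level with TCP z at -0.031. I'll lift and carry it over the pad.

Emit:
carry_out([
  {"jaw": 0.3,"delta_pos": [0,0,-0.01],"rotation": [0,0,0]},
  {"jaw": 0.3,"delta_pos": [0,0,-0.02],"rotation": [0,0,0]},
  {"jaw": 0.3,"delta_pos": [0,0,-0.025],"rotation": [0,0,0]},
  {"jaw": 0.3,"delta_pos": [0,0,-0.025],"rotation": [0,0,0]},
  {"jaw": 0.3,"delta_pos": [0,0,-0.02],"rotation": [0,0,0]},
  {"jaw": 0.3,"delta_pos": [0,0,0],"rotation": [0,0,0]},
])

```text
time: 7.53
eef_pos: [0.4743, -0.1633, 0.0724]
ee_rot: [[0.934, -0.359, 0.006], [-0.359, -0.934, -0.002], [0.006, -0.001, -1.0]]
contact_force: [0.3, -0.8, -1.6]
gripper_width: 0.464
```

Emit:
carry_out([
  {"jaw": 0.3,"delta_pos": [0.0031,-0.0257,0],"rotation": [0,0,0]},
  {"jaw": 0.3,"delta_pos": [0.0031,-0.0257,0],"rotation": [0,0,0]},
  {"jaw": 0.3,"delta_pos": [0.0031,-0.0257,0],"rotation": [0,0,0]},
  {"jaw": 0.3,"delta_pos": [0.0031,-0.0257,0],"rotation": [0,0,0]},
  {"jaw": 0.3,"delta_pos": [0.0031,-0.0257,0],"rotation": [0,0,0]},
  {"jaw": 0.3,"delta_pos": [0.0031,-0.0257,0],"rotation": [0,0,0]},
  {"jaw": 0.3,"delta_pos": [0.0031,-0.0257,0],"rotation": [0,0,0]},
  {"jaw": 0.3,"delta_pos": [0.0031,-0.0257,0],"rotation": [0,0,0]},
])

```text
time: 8.2
eef_pos: [0.5684, 0.0217, 0.068]
ee_rot: [[0.934, -0.358, -0.002], [-0.358, -0.934, -0.0], [-0.002, 0.001, -1.0]]
contact_force: [0.6, 0.1, -2.4]
gripper_width: 0.464
```

Emit:
carry_out([
  {"jaw": 0.3,"delta_pos": [0,0,0],"rotation": [0,0,-0.0637]},
  {"jaw": 0.3,"delta_pos": [0,0,0],"rotation": [0,0,-0.0637]},
  {"jaw": 0.3,"delta_pos": [0,0,0],"rotation": [0,0,-0.0637]},
  {"jaw": 0.3,"delta_pos": [0,0,0],"rotation": [0,0,-0.0637]},
  {"jaw": 0.3,"delta_pos": [0,0,0],"rotation": [0,0,-0.0637]},
  {"jaw": 0.3,"delta_pos": [0,0,0],"rotation": [0,0,-0.0637]},
  {"jaw": 0.3,"delta_pos": [0,0,0],"rotation": [0,0,0]},
  {"jaw": 0.3,"delta_pos": [0,0,0],"rotation": [0,0,0]},
])

```text
time: 8.87
eef_pos: [0.5682, 0.0203, 0.0682]
ee_rot: [[1.0, 0.014, -0.002], [0.014, -1.0, 0.0], [-0.002, -0.0, -1.0]]
contact_force: [0.3, 0.5, -1.3]
gripper_width: 0.464
```

Run:
```python
from h import *
s=st();rel([.5695,.020,.02],.9);f=grab('wrist','w4.png')
a=np.radians(.9);Y=np.array([[np.cos(a),-np.sin(a),0],[np.sin(a),np.cos(a),0],[0,0,1]])
c=proj(f,[np.array([.5695,.020,0])+Y@np.array([x,y,.02]) for x,y in((-.04,-.04),(-.04,.04),(.04,.04),(.04,-.04))]).round().astype(int);print(c.tolist())
im=f['pixels'].copy();cv2.polylines(im,[c.reshape(-1,1,2)],True,(0,255,255),1);cv2.imwrite('pics/w4.png',im)
```

```text
t 8.87 pos [0.5682 0.0203 0.0682] yaw 0.8 z [-0.002  0.    -1.   ] F [ 0.3  0.5 -1.3] w 0.464 j [ -7.  33.   1. 118.  -1.  29. -95.]
shift [0.0014 0.0004 0.0482] turn -0.0017
[[384, 305], [260, 305], [253, 181], [391, 181]]
```

View pics/w4.png

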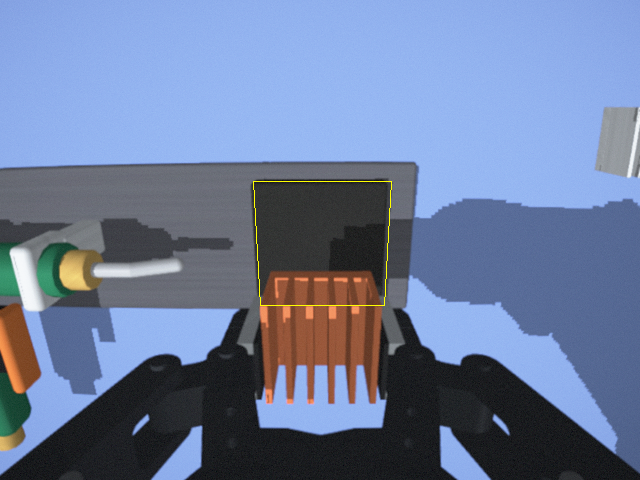

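The picture shows the sink held upright, and my predicted pad outline (yellow, (253,181)–(391,305)) lies on the black pad. I'll lower the sink and stop short of the pad.

Emit:
carry_out([
  {"jaw": 0.3,"delta_pos": [0.0013,0,0.015],"rotation": [0,0,0]},
  {"jaw": 0.3,"delta_pos": [0,0,0.02],"rotation": [0,0,0]},
  {"jaw": 0.3,"delta_pos": [0,0,0.015],"rotation": [0,0,0]},
  {"jaw": 0.3,"delta_pos": [0,0,0.01],"rotation": [0,0,0]},
  {"jaw": 0.3,"delta_pos": [0,0,0.008],"rotation": [0,0,0]},
  {"jaw": 0.3,"delta_pos": [0,0,0.004],"rotation": [0,0,0]},
  {"jaw": 0.3,"delta_pos": [0,0,0],"rotation": [0,0,0]},
  {"jaw": 0.3,"delta_pos": [0,0,0],"rotation": [0,0,0]},
])

```text
time: 9.58
eef_pos: [0.5707, 0.0204, -0.0028]
ee_rot: [[1.0, 0.015, 0.0], [0.015, -1.0, -0.0], [0.0, 0.0, -1.0]]
contact_force: [-0.9, -0.4, -1.9]
gripper_width: 0.456
```

Emit:
carry_out([
  {"jaw": 0.3,"delta_pos": [0,0,0.002],"rotation": [0,0,0]},
  {"jaw": 0.3,"delta_pos": [0,0,0.002],"rotation": [0,0,0]},
  {"jaw": 0.3,"delta_pos": [0,0,0.001],"rotation": [0,0,0]},
  {"jaw": 0.3,"delta_pos": [0,0,0.001],"rotation": [0,0,0]},
  {"jaw": 0.3,"delta_pos": [0,0,0],"rotation": [0,0,0]},
])

```text
time: 10.0
eef_pos: [0.5704, 0.0204, -0.009]
ee_rot: [[1.0, 0.016, -0.0], [0.016, -1.0, 0.0], [-0.0, -0.0, -1.0]]
contact_force: [0.1, -0.1, -2.1]
gripper_width: 0.464
```

Emit:
carry_out([
  {"jaw": 0.3,"delta_pos": [0,0,0.001],"rotation": [0,0,0]},
  {"jaw": 0.3,"delta_pos": [0,0,0.001],"rotation": [0,0,0]},
  {"jaw": 0.3,"delta_pos": [0,0,0],"rotation": [0,0,0]},
])

```text
time: 10.25
eef_pos: [0.5705, 0.0204, -0.0106]
ee_rot: [[1.0, 0.016, 0.0], [0.016, -1.0, 0.0], [0.0, -0.0, -1.0]]
contact_force: [-1.5, 1.2, 1.8]
gripper_width: 0.463
```

It's touching: the force went from -2.1 to +1.8 N. I'll release gently.

Emit:
carry_out([
  {"jaw": 0.48,"delta_pos": [0,0,0],"rotation": [0,0,0]},
  {"jaw": 0.5,"delta_pos": [0,0,0],"rotation": [0,0,0]},
  {"jaw": 0.53,"delta_pos": [0,0,0],"rotation": [0,0,0]},
  {"jaw": 0.57,"delta_pos": [0,0,0],"rotation": [0,0,0]},
  {"jaw": 0.61,"delta_pos": [0,0,0],"rotation": [0,0,0]},
  {"jaw": 0.65,"delta_pos": [0,0,0],"rotation": [0,0,0]},
  {"jaw": 0.65,"delta_pos": [0,0,0],"rotation": [0,0,0]},
])

```text
time: 10.83
eef_pos: [0.5704, 0.0204, -0.011]
ee_rot: [[1.0, 0.016, -0.0], [0.016, -1.0, 0.0], [-0.0, -0.0, -1.0]]
contact_force: [1.4, 0.5, -0.9]
gripper_width: 0.65
```

Emit:
carry_out([
  {"jaw": 0.65,"delta_pos": [0,0,-0.005],"rotation": [0,0,0]},
  {"jaw": 0.65,"delta_pos": [0,0,-0.01],"rotation": [0,0,0]},
  {"jaw": 0.65,"delta_pos": [0,0,-0.02],"rotation": [0,0,0]},
  {"jaw": 0.65,"delta_pos": [0,0,-0.03],"rotation": [0,0,0]},
  {"jaw": 0.8,"delta_pos": [0,0,-0.03],"rotation": [0,0,0]},
  {"jaw": 0.9,"delta_pos": [0,0,-0.03],"rotation": [0,0,0]},
  {"jaw": 0.9,"delta_pos": [0,0,-0.02],"rotation": [0,0,0]},
  {"jaw": 0.9,"delta_pos": [0,0,0],"rotation": [0,0,0]},
])

```text
time: 11.5
eef_pos: [0.574, 0.0206, 0.1395]
ee_rot: [[1.0, 0.015, 0.01], [0.015, -1.0, 0.001], [0.01, -0.001, -1.0]]
contact_force: [-0.3, -0.1, 0.0]
gripper_width: 0.902
```

Run:
```python
from h import *
st();f=grab('wrist','w5.png');print(look_for('wrist','sink_copper')[:2],look_for('wrist','trigger_face')[:1])
g=grab('scene','s5.png');print(look_for('scene','sink_copper')[:2],look_for('scene','trigger_face')[:1])
a=np.radians(.9);Y=np.array([[np.cos(a),-np.sin(a),0],[np.sin(a),np.cos(a),0],[0,0,1]]);c=np.array([.5695,.020,0])
S=lambda p:c+Y@np.array(p)
# grip back line top edge, trigger face top edge, grip end
pts=[S([-.129,.231,.069]),S([-.03,.231,.069]),S([-.079,.179,.065]),S([-.025,.179,.065]),S([-.02,-.02,.05]),S([.02,-.02,.05]),S([.02,.02,.05]),S([-.02,.02,.05])]
print('mid',S([-.052,.210,.055]))
for n,h in(('w5',f),('s5',g)):
    im=h['pixels'].copy();q=proj(h,pts).round().astype(int);print(n,q.tolist())
    cv2.line(im,tuple(map(int,q[0])),tuple(map(int,q[1])),(255,255,0),1);cv2.line(im,tuple(map(int,q[2])),tuple(map(int,q[3])),(255,0,255),1);cv2.polylines(im,[q[4:].reshape(-1,1,2)],True,(0,255,255),1)
    cv2.imwrite(f'pics/{n}.png',im)
A=cv2.imread('pics/w5.png');B=cv2.resize(cv2.imread('pics/s5.png')[130:290,300:460],(480,480),interpolation=2)
cv2.imwrite('pics/c5.png',cv2.resize(np.hstack([A,B]),(800,343),interpolation=cv2.INTER_AREA))
```

```text
t 11.5 pos [0.574  0.0206 0.1395] yaw 0.87 z [ 0.01   0.001 -1.   ] F [-0.3 -0.1  0. ] w 0.902 j [ -7.  27.   1. 115.  -1.  37. -95.]
[{'rect': [293.2, 203.1, 348.4, 262.9], 'p': 0.64}] [{'rect': [52.1, 272.9, 97.1, 339.2], 'p': 0.62}]
[{'rect': [334.7, 227.5, 370.4, 258.0], 'p': 0.6}] [{'rect': [391.9, 165.1, 414.9, 182.6], 'p': 0.72}]
mid [0.51420788 0.22915731 0.055     ]
w5 [[42, 394], [10, 284], [90, 341], [76, 276], [350, 263], [351, 209], [294, 210], [295, 263]]
s5 [[389, 138], [423, 163], [388, 163], [407, 178], [336, 237], [351, 250], [366, 239], [352, 226]]
```

View pics/c5.png

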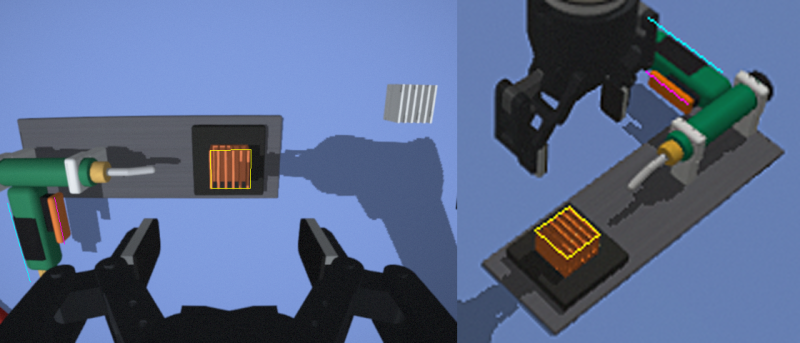

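The sink stands upright on the pad: the yellow outline predicted for a centred sink matches it in both views. The magenta and cyan trigger and grip lines match too. Next I'll move above the trigger.

Emit:
carry_out([
  {"jaw": 1,"delta_pos": [-0.007,-0.026,0],"rotation": [0,0,0]},
  {"jaw": 1,"delta_pos": [-0.007,-0.026,0],"rotation": [0,0,0]},
  {"jaw": 1,"delta_pos": [-0.007,-0.026,0],"rotation": [0,0,0]},
  {"jaw": 1,"delta_pos": [-0.007,-0.026,0],"rotation": [0,0,0]},
  {"jaw": 1,"delta_pos": [-0.007,-0.026,0],"rotation": [0,0,0]},
  {"jaw": 1,"delta_pos": [-0.007,-0.026,0],"rotation": [0,0,0]},
  {"jaw": 1,"delta_pos": [-0.007,-0.026,0],"rotation": [0,0,0]},
  {"jaw": 1,"delta_pos": [-0.007,-0.026,0],"rotation": [0,0,0]},
  {"jaw": 1,"delta_pos": [0,0,0],"rotation": [0,0,0]},
  {"jaw": 1,"delta_pos": [0,0,0],"rotation": [0,0,0]},
])

```text
time: 12.63
eef_pos: [0.5097, 0.2295, 0.1328]
ee_rot: [[1.0, 0.02, -0.002], [0.02, -1.0, -0.0], [-0.002, 0.0, -1.0]]
contact_force: [-0.0, -0.5, -0.8]
gripper_width: 1.0
```

Run:
```python
from h import *
st();rel([.5142,.2292,.005],.9);f=grab('wrist')
print(look_for('wrist','trigger_face')[:1])
a=np.radians(.9);Y=np.array([[np.cos(a),-np.sin(a),0],[np.sin(a),np.cos(a),0],[0,0,1]]);c=np.array([.5695,.020,0])
S=lambda p:c+Y@np.array(p)
pts=[S([-.129,.231,.069]),S([-.03,.231,.069]),S([-.079,.179,.065]),S([-.025,.179,.065]),S([-.129,.197,.069])]
im=f['pixels'].copy();q=proj(f,pts).round().astype(int);print(q.tolist())
cv2.line(im,tuple(map(int,q[0])),tuple(map(int,q[1])),(255,255,0),1);cv2.line(im,tuple(map(int,q[2])),tuple(map(int,q[3])),(255,0,255),1)
cv2.imwrite('pics/w6.png',im)
```

```text
t 12.63 pos [0.5097 0.2295 0.1328] yaw 1.15 z [-0.002 -0.    -1.   ] F [-0.  -0.5 -0.8] w 1.0 j [ -30.   27.    1.  117.   -1.   36. -117.]
shift [0.0048 0.0003 0.1278] turn 0.0044
[{'rect': [336.2, 190.2, 365.9, 268.3], 'p': 0.88}]
[[292, 337], [289, 200], [368, 270], [371, 192], [340, 338]]
```

View pics/w6.png

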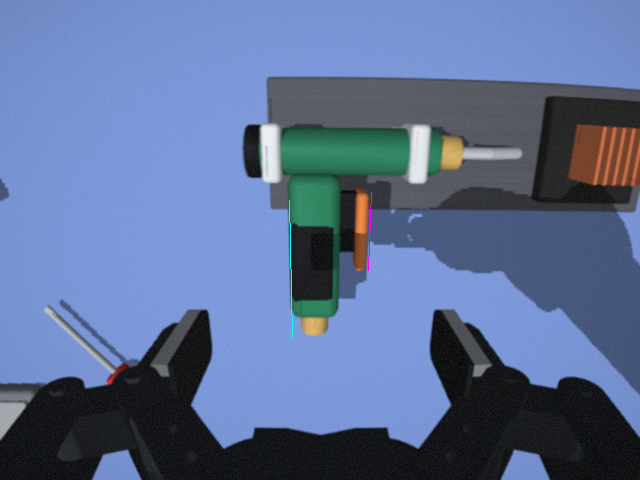

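The view shows the predicted grip back (x≈291) and trigger face (x≈370) lying on the real edges, with the trigger at rows 190–270. I'll go down around them with the jaws open.

Emit:
carry_out([
  {"jaw": 1,"delta_pos": [0.0045,0,0.015],"rotation": [0,0,0]},
  {"jaw": 1,"delta_pos": [0,0,0.02],"rotation": [0,0,0]},
  {"jaw": 1,"delta_pos": [0,0,0.02],"rotation": [0,0,0]},
  {"jaw": 1,"delta_pos": [0,0,0.015],"rotation": [0,0,0]},
  {"jaw": 1,"delta_pos": [0,0,0.015],"rotation": [0,0,0]},
  {"jaw": 1,"delta_pos": [0,0,0.012],"rotation": [0,0,0]},
  {"jaw": 1,"delta_pos": [0,0,0.01],"rotation": [0,0,0]},
  {"jaw": 1,"delta_pos": [0,0,0.01],"rotation": [0,0,0]},
  {"jaw": 1,"delta_pos": [0,0,0.008],"rotation": [0,0,0]},
  {"jaw": 1,"delta_pos": [0,0,0.003],"rotation": [0,0,0]},
  {"jaw": 1,"delta_pos": [0,0,0],"rotation": [0,0,0]},
  {"jaw": 1,"delta_pos": [0,0,0],"rotation": [0,0,0]},
])

```text
time: 13.73
eef_pos: [0.5158, 0.2277, 0.0061]
ee_rot: [[1.0, 0.016, 0.0], [0.016, -1.0, 0.0], [0.0, -0.0, -1.0]]
contact_force: [-0.3, 0.6, -0.3]
gripper_width: 1.002
```

Emit:
carry_out([
  {"jaw": 0.7,"delta_pos": [0,0,0],"rotation": [0,0,0]},
  {"jaw": 0.6,"delta_pos": [0,0,0],"rotation": [0,0,0]},
  {"jaw": 0.4,"delta_pos": [0,0,0],"rotation": [0,0,0]},
  {"jaw": 0.4,"delta_pos": [0,0,0],"rotation": [0,0,0]},
  {"jaw": 0.4,"delta_pos": [0,0,0],"rotation": [0,0,0]},
  {"jaw": 0.4,"delta_pos": [0,0,0],"rotation": [0,0,0]},
  {"jaw": 0.4,"delta_pos": [0,0,0],"rotation": [0,0,0]},
  {"jaw": 0.4,"delta_pos": [0,0,0],"rotation": [0,0,0]},
], force=30)

```text
time: 14.4
eef_pos: [0.5161, 0.231, 0.0075]
ee_rot: [[1.0, 0.018, 0.002], [0.018, -1.0, 0.004], [0.002, -0.004, -1.0]]
contact_force: [-2.5, 3.7, 8.5]
gripper_width: 0.484
```

Run:
```python
from h import *
st();f=grab('wrist');A=f['pixels'][60:400,160:560]
g=grab('scene');B=cv2.resize(g['pixels'][120:230,360:490],(400,340),interpolation=2)
cv2.imwrite('pics/c7.png',np.hstack([A,B]))
```

```text
t 14.4 pos [0.5161 0.231  0.0075] yaw 1.05 z [ 0.002  0.004 -1.   ] F [-2.5  3.7  8.5] w 0.484 j [ -29.   39.    0.  120.   -1.   21. -117.]
```

View pics/c7.png

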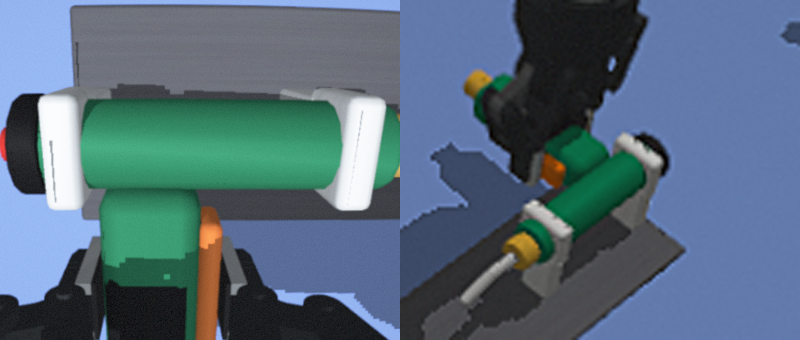

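The red pin is showing at the rear cap (left edge, row 145). Jaw 0.484 is about 42 mm, which is the hard stop, so this is full stage. I'll hold a bit longer, then release.

Emit:
carry_out([
  {"jaw": 0.4,"delta_pos": [0,0,0],"rotation": [0,0,0]},
  {"jaw": 0.4,"delta_pos": [0,0,0],"rotation": [0,0,0]},
  {"jaw": 0.4,"delta_pos": [0,0,0],"rotation": [0,0,0]},
  {"jaw": 0.4,"delta_pos": [0,0,0],"rotation": [0,0,0]},
  {"jaw": 0.4,"delta_pos": [0,0,0],"rotation": [0,0,0]},
  {"jaw": 0.4,"delta_pos": [0,0,0],"rotation": [0,0,0]},
  {"jaw": 0.4,"delta_pos": [0,0,0],"rotation": [0,0,0]},
  {"jaw": 0.4,"delta_pos": [0,0,0],"rotation": [0,0,0]},
  {"jaw": 0.4,"delta_pos": [0,0,0],"rotation": [0,0,0]},
])

```text
time: 15.25
eef_pos: [0.5161, 0.231, 0.0076]
ee_rot: [[1.0, 0.018, 0.002], [0.018, -1.0, 0.004], [0.002, -0.004, -1.0]]
contact_force: [-2.2, 4.2, 7.5]
gripper_width: 0.481
```

Emit:
carry_out([
  {"jaw": 0.7,"delta_pos": [0,0,0],"rotation": [0,0,0]},
  {"jaw": 1,"delta_pos": [0,0,0],"rotation": [0,0,0]},
  {"jaw": 1,"delta_pos": [0,0,0],"rotation": [0,0,0]},
  {"jaw": 1,"delta_pos": [0,0,0],"rotation": [0,0,0]},
  {"jaw": 1,"delta_pos": [0,0,0],"rotation": [0,0,0]},
  {"jaw": 1,"delta_pos": [0,0,0],"rotation": [0,0,0]},
  {"jaw": 1,"delta_pos": [0,0,0],"rotation": [0,0,0]},
])

```text
time: 15.83
eef_pos: [0.5156, 0.2278, 0.0059]
ee_rot: [[1.0, 0.016, -0.0], [0.016, -1.0, 0.0], [-0.0, -0.0, -1.0]]
contact_force: [0.1, -1.0, -0.6]
gripper_width: 1.001
```

Emit:
carry_out([
  {"jaw": 1,"delta_pos": [0,0,-0.01],"rotation": [0,0,0]},
  {"jaw": 1,"delta_pos": [0,0,-0.02],"rotation": [0,0,0]},
  {"jaw": 1,"delta_pos": [0,0,-0.025],"rotation": [0,0,0]},
  {"jaw": 1,"delta_pos": [0,0,-0.025],"rotation": [0,0,0]},
  {"jaw": 1,"delta_pos": [0,0,-0.025],"rotation": [0,0,0]},
  {"jaw": 1,"delta_pos": [0,0,-0.025],"rotation": [0,0,0]},
  {"jaw": 1,"delta_pos": [0,0,-0.02],"rotation": [0,0,0]},
  {"jaw": 1,"delta_pos": [0,0,0],"rotation": [0,0,0]},
  {"jaw": 1,"delta_pos": [0,0,0],"rotation": [0,0,0]},
])

```text
time: 16.58
eef_pos: [0.5165, 0.228, 0.1578]
ee_rot: [[1.0, 0.016, 0.003], [0.016, -1.0, 0.002], [0.003, -0.002, -1.0]]
contact_force: [-0.7, 0.2, -0.5]
gripper_width: 1.002
```

Run:
```python
from h import *
st();f=grab('wrist');print(look_for('wrist','trigger_face')[:1])
a=np.radians(.9);Y=np.array([[np.cos(a),-np.sin(a),0],[np.sin(a),np.cos(a),0],[0,0,1]]);c=np.array([.5695,.020,0])
S=lambda p:c+Y@np.array(p)
print('trig face pred',proj(f,[S([-.079,.179,.065]),S([-.025,.179,.065])]).round().tolist())
g=grab('scene');print(look_for('scene','sink_copper')[:1])
cv2.imwrite('pics/c8.png',np.hstack([cv2.resize(f['pixels'],(400,300)),cv2.resize(g['pixels'][130:290,300:460],(400,300))]))
```

```text
t 16.58 pos [0.5165 0.228  0.1578] yaw 0.89 z [ 0.003  0.002 -1.   ] F [-0.7  0.2 -0.5] w 1.002 j [ -29.   26.    1.  115.   -1.   39. -117.]
[{'rect': [334.9, 194.1, 359.1, 266.3], 'p': 0.79}]
trig face pred [[362.0, 266.0], [364.0, 195.0]]
[{'rect': [336.3, 229.2, 366.3, 258.3], 'p': 0.63}]
```

View pics/c8.png

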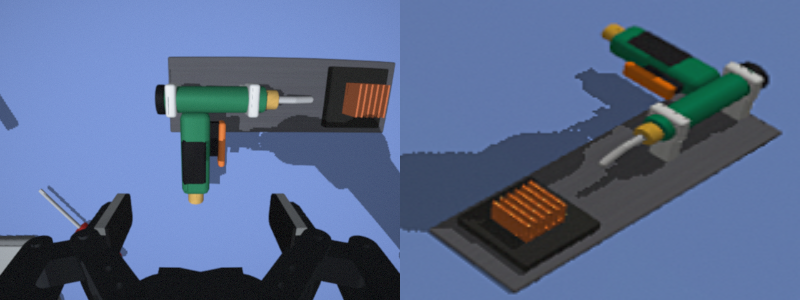

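The sink is standing in the middle of the pad, the trigger is back out, the pin is in, and the arm is clear of everything.

```bash
python3 -c "
from rig import *
print(sign_off())"
```

```text
the job is handed in; nothing more can be done
None
```

The copper heat sink is standing upright in the middle of the rubber pad. The trigger was squeezed to full blast and released. The job is handed in at about 16.6 s of the 61 s allowed.

- **Heat sink:** I lowered it until the wrist force changed from -2.1 to +1.8 N, then opened the jaws slowly. The outline predicted for a centred sink matched the wrist and scene pictures. The last picture shows it still standing there after the blast.
- **Trigger:** Squeezed with 30 N, the jaws stopped at 0.48, about 42 mm, which is the hard stop. The red pin was out. I held it there for about 1 s. After release, the last picture shows the trigger back at rest and the pin in, with the arm clear above the gun.
- **Disagreement:** The fingertips sat about 30 to 40 mm further back from the TCP than the text says. My first attempt to grip therefore closed just above the fins without touching anything. I measured the offset in the wrist picture and used it for the rest of the job. Nothing was disturbed.

No force limits came close: the highest reading was about 10 N, during the squeeze.

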